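Sweep the board magnets into the desk tray

ROBOT

A 6-joint arm with a two-finger parallel gripper is mounted at the origin on the work surface. World frame = base frame: x ahead of the robot, y to its left, z up, the work surface at z = 0. Lengths are in m, angles in rad, forces in N, time in s.
With the tool pointing down it reaches from about 0.25 to 0.725 m from the base axis. Payload 4 kg.
Tool frame: the origin (TCP) lies midway between the tips of the shut fingers; the grasp point (between the pads) lies 19 mm behind it; z points along the fingers, y is the line along which they close (so a half turn about z gives the same grasp; the last joint's range is limited). The gripper opens to 85 mm and grips with 20 to 120 N. Pads are 22 mm wide; open, the fingers measure 114 mm over their backs; the gripper's body (76 mm by 85 mm) begins 54 mm behind the grasp point. The pads swing forward as they close: fully open they stand 13 mm farther back than shut.
Start: joints at [1.143, 0.241, 0.005, 1.335, 0, 1.571], TCP at [0.207, 0.455, 0.231] pointing down, gripper open.
Joint ranges: [-2.72, 2.72], [-1.05, 1.87], [-1.09, 1.28], [-1.99, 2.15], [-1.42, 1.44], [-3.14, 3.14]. Speed limits (rad/s): [2.79, 2.79, 3.14, 3.14, 3.14, 3.14].

INTERFACE

Orientations are given as a unit quaternion [x, y, z, w].
In Python, from workcell import bot gives the robot as it stands.
- The arm moves only by the tool play_rows, never from a script. Its argument "moves" is a list of rows, each a list of 3 entries, a list of its own where there are three numbers: the opening, from -1 (shut) to 1 (fully open), then the shift along the tool's x, y, z in cm, then the turn, a rotation vector about the tool's x, y, z in rad. A call has 1 to 12 rows; each row shifts and turns the commanded pose from where the row before left it, along the tool's axes as they then stand; what a row does not reach is not made up. A row lasts 1/12 s, in which the tool goes at most 41.7 mm and 7.16 degrees, less where a joint would pass 70% of its speed; a pose out of reach is approached as far as the arm can. A call is refused whole if a number of a shift passes 4.17 or a number of a turn 0.125, either way. A call with a gripper value outside its range is refused whole. The fingers move at their own pace and stop on an object; the grip force is fixed at half the most. Time passes only in rows, so rows that do not move let the fingers close. It gives the time, the measured TCP pose, the force and the opening at its end, in the units of the state.
- bot.get_obs(): the state, without advancing time (a new reading comes with each control period).
- bot.camera(name): name is "side" or "top" or "wrist"; returns (picture, depth): 420x560x3 uint8, red, green, blue; 420x560 float32, m along the optical axis (not along the pixel's ray), 0 where there is no reading.
- bot.camera_info(name): a dict with "K" (3x3 intrinsics, pixels), "world_from_camera" (4x4, takes a point from camera to world coordinates); the wrist camera has in their place "T_tool_cam" (4x4, takes a point from camera to tool coordinates, whose origin is the TCP and whose axes are the flange's). Camera axes: x right, y up, looking along -z (the intrinsics and any distortion apply to the point x, -y, -z); pixel columns grow to the right and rows downward; lengths in m; the calibration is good to about 2 mm. The wrist camera is an equidistant fisheye: a pixel r from the principal point sees the ray r / f radians off the axis. A picture is of the moment at which its call begins: read the wrist's pose just before it. camera_info takes no time and is no camera call.
- bot.job_done(): hands the job in, once; it reports no verdict.
The state is a dict: "clock": time; "joint_pos": joint angles; "joint_vel": joint speeds; "tau": joint torques, N m; "eef_pos": TCP position; "tool_rot": TCP orientation; "ft_force": force on the tool from outside, world axes, zero at the start; "ft_torque": the same for the moment, N m; "grip_width": finger opening in m.
Only numpy, scipy, OpenCV 4.12 (cv2) and the standard library are available. Lean on these libraries where they do the work, as an engineer would, in place of code of your own. Each camera call takes 0.05 s, during which the arm holds its last target. There are 200 camera calls.

TASK

Tidy the desk: with closed fingers, sweep the three round board magnets (blue, yellow and green) across the desk into the open-fronted black tray, so that each lies flat and wholly inside it. Only push them along the desk, never pick them up or tip them over, and leave the clip box, stapler, tape, scissors, eraser, notes and ink bottle where they are.

Things in the scene. Friction and masses are not known exactly. Their poses are not given: they have to be found in the camera images.
- magnet_blue: blue round whiteboard magnet, a flat disc 36 mm across and 14 mm thick, about 45 g, lying flat and loose on the desk (it does not stick to anything here); origin at the centre of its underside, z along the disc's axis
- magnet_yellow: yellow round whiteboard magnet, a flat disc 36 mm across and 14 mm thick, about 45 g, lying flat and loose on the desk (it does not stick to anything here); origin at the centre of its underside, z along the disc's axis
- magnet_green: green round whiteboard magnet, a flat disc 36 mm across and 14 mm thick, about 45 g, lying flat and loose on the desk (it does not stick to anything here); origin at the centre of its underside, z along the disc's axis
- tray: black three-sided desk tray with light grey floor, fixed to the desk. Origin: centre of its floor, which is paper-thin and flush with the desk. Open front (no wall or lip, things slide in) at local x = -65 mm, roughly facing the robot's right; inside faces: back wall x = +65 mm, side walls y = +-80 mm. Walls 5 mm thick, 30 mm high
- tray_mouth (a point): middle of the tray's open front, on the desk surface; its x axis points straight into the tray, y along the opening (160 mm wide)
- clip_box: bystander: small closed white box with orange lid, 36 x 36 mm, 28 mm high, standing among the magnets; origin at the centre of its underside
- stapler: bystander: red and black stapler, 130 mm long (along its x), 36 mm wide, 47 mm high; origin at the centre of its underside
- tape_roll: bystander: grey roll of tape lying flat, 68 mm across, 19 mm high; origin at the centre of its underside
- scissors: bystander: scissors with red handles lying flat, 190 mm long (points along +x, from x = -93 to +95 mm), 90 mm wide at the handles, 12 mm high; origin on the desk surface between handles and blades
- board_eraser: bystander: grey whiteboard eraser, 50 mm (x) by 110 mm (y), 32 mm high; origin at the centre of its underside
- note_pad: bystander: pink block of notes, 76 x 76 mm, 18 mm high; origin at the centre of its underside
- ink_bottle: bystander: small white bottle of stamp ink with a black cap, standing upright, 40 mm across, 55 mm high; origin at the centre of its underside
Not all that is in view belongs to the job. Of the things like the magnet_blue, leave any that is brown or grey; of the rest the smaller one is meant.

How it is judged:
At the end, for the whole second after the job is handed in: All three magnets lie flat (within 0.2 rad) on the tray's floor (underside under 6 mm), between its side walls and back wall, each with its whole disc past the open front (2 mm tolerance), and at rest (x of magnet_blue in the frame of tray between -0.049 and 0.065 m and y of magnet_blue in the frame of tray between -0.08 and 0.08 m and height (world z) of each of magnet_blue, magnet_yellow, magnet_green below 0.006 m and angle between each of magnet_blue, magnet_yellow, magnet_green's own z axis and vertical below 0.2 rad and linear speed of each of magnet_blue, magnet_yellow, magnet_green below 0.02 m/s and x of magnet_yellow in the frame of tray between -0.049 and 0.065 m and y of magnet_yellow in the frame of tray between -0.08 and 0.08 m and x of magnet_green in the frame of tray between -0.049 and 0.065 m and y of magnet_green in the frame of tray between -0.08 and 0.08 m); the robot touches nothing.
It fails at once if a magnet is lifted off the desk (underside centre above 12 mm) or tipped beyond 0.6 rad (height (world z) of any of magnet_blue, magnet_yellow, magnet_green above 0.012 m or angle between any of magnet_blue, magnet_yellow, magnet_green's own z axis and vertical above 0.6 rad).
It fails at once if a bystander is moved by more than 20 mm (distance of any of clip_box, stapler, tape_roll, scissors, board_eraser, note_pad, ink_bottle from where it was at the start of the episode above 0.02 m).
It also fails if it takes over 72 s, if anything falls off the work surface, if the arm or the gripper's body presses on something with over 40 N, if the wrist force passes 120 N, or if a joint passes its speed limit or range.

## Working session

There is one attempt and no reset: what is moved stays moved. The work goes in short steps, Python scripts to look and compute and a tool call to move; the robot and the scene stay as the last step left them, time stands still between calls to the robot, and variables do not carry over. Pictures are saved under pics/ and viewed, on a budget of 10 in all, crops included, one or two more only if the job needs it, and the job is handed in when it is done.

Besides the shell and the picture viewer there is one more tool, called after ">>>" as name(argument=value, ...), one argument or row to a line, values as JSON. play_rows: Moves the arm, as the interface text tells. Its arguments: {"type":"object","properties":{"moves":{"type":"array"}},"required":["moves"]}

```bash
mkdir -p pics
cat > h.py <<'E'
import numpy as np,cv2
from workcell import bot
def grab(n):
    im,d=bot.camera(n); return im,d
def world(n,u,v,d):
    i=bot.camera_info(n);K=np.array(i["K"]);T=np.array(i["world_from_camera"])
    p=np.array([(u-K[0,2])/K[0,0]*d,-(v-K[1,2])/K[1,1]*d,-d,1]);return (T@p)[:3]
def worldz(n,u,v,z):
    i=bot.camera_info(n);T=np.array(i["world_from_camera"]);a=world(n,u,v,1.)-T[:3,3]
    return T[:3,3]+a*(z-T[2,3])/a[2]
E
python3 - <<'E'
from h import *
o=bot.get_obs();print(o)
im,d=grab("top");np.savez("top.npz",im=im,d=d)
cv2.imwrite("pics/top.png",im[:,:,::-1]);print(bot.camera_info("top"))
for u,v in [(0,0),(559,0),(0,419),(559,419)]: print(worldz("top",u,v,0))
E
```

```text
{'clock': 0.0, 'joint_pos': array([ 1.14298849e+00,  2.41435215e-01,  3.74823454e-03,  1.33518211e+00,
       -4.84162281e-05,  1.57080753e+00]), 'joint_vel': array([ 1.88327807e-04,  5.68789191e-04,  4.52210005e-04,  2.67744586e-04,
       -1.22250971e-03,  5.03248066e-05]), 'tau': array([-8.75252954e-04, -3.72318363e+01,  2.52409279e+01,  1.69550499e-02,
       -1.14221889e-04, -3.83684807e-06]), 'eef_pos': array([0.20719737, 0.45437423, 0.230411  ]), 'tool_rot': array([ 2.12281794e-01,  9.77207944e-01, -1.01790374e-03, -1.96337694e-04]), 'ft_force': array([ 0.19005118, -0.40031488, -0.62849994]), 'ft_torque': array([-0.05179939, -0.02976248, -0.02821736]), 'grip_width': 0.085224393525932}
{'K': array([[530.73194711,   0.        , 270.69408308],
       [  0.        , 530.73194711, 210.85000715],
       [  0.        ,   0.        ,   1.        ]]), 'world_from_camera': array([[ 2.68744568e-02,  9.96708581e-01, -7.64837722e-02,
         4.91255957e-01],
       [-9.99638218e-01,  2.67119614e-02, -3.14698124e-03,
         2.22018782e-02],
       [-1.09359164e-03,  7.65406752e-02,  9.97065860e-01,
         1.22071178e+00],
       [ 0.00000000e+00,  0.00000000e+00,  0.00000000e+00,
         1.00000000e+00]])}
[1.07090859 0.68381207 0.        ]
[ 1.10594148 -0.6457557   0.        ]
[0.1010587  0.61978838 0.        ]
[ 0.13511869 -0.63152969  0.        ]
```

View pics/top.png

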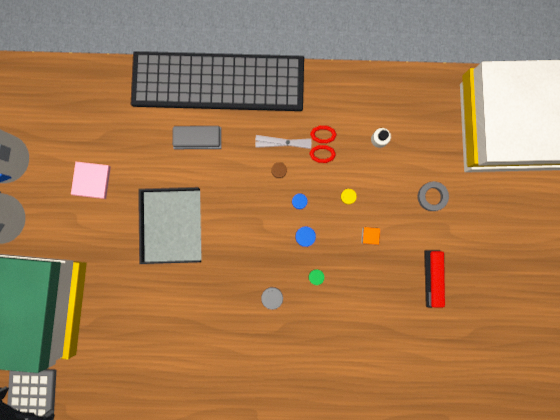

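The tray is at (172,226) and opens to the right. The round candidates are:
- small blue (300,201)
- large blue (306,236)
- brown (279,170)
- grey (272,298)
- yellow (349,196)
- green (316,277)

The clip box is at (371,236). I choose the small blue and check it in a close crop.

Run:
```python
from h import *
z=np.load("top.npz");im,d=z["im"],z["d"]
cv2.imwrite("pics/c1.png",cv2.resize(im[140:320,130:400],None,fx=2.9,fy=2.9,interpolation=cv2.INTER_CUBIC)[:,:,::-1])
hsv=cv2.cvtColor(im,cv2.COLOR_RGB2HSV)
for n,(u,v),zt in [("blue",(300,201),.014),("bigblue",(306,236),.014),("yellow",(349,196),.014),("green",(316,277),.014),("brown",(279,170),.014),("grey",(272,298),.014),("clip",(371,236),.028)]:
    c=hsv[v,u].astype(int);w=hsv[v-16:v+17,u-16:u+17].astype(int)
    m=((abs(w[...,0]-c[0])<8)&(abs(w[...,1]-c[1])<60)&(abs(w[...,2]-c[2])<60)).astype(np.uint8)
    k,l,s,ce=cv2.connectedComponentsWithStats(m);j=l[16,16]
    cu,cv_=ce[j]+[u-16,v-16];dd=d[v,u]
    zz=world("top",cu,cv_,dd);print(n,cu.round(1),cv_.round(1),"diam mm",(2*np.sqrt(s[j,4]/np.pi)*dd/530*1000).round(1),zz.round(4),worldz("top",cu,cv_,zt).round(4))
for u,v in [(142,191),(142,262),(201,189),(202,261),(144,192),(200,192),(201,259),(146,260)]: print("tray",(u,v),worldz("top",u,v,.03).round(4),worldz("top",u,v,0).round(4),world("top",u,v,d[v,u]).round(3))
```

```text
blue 299.2 200.9 diam mm 34.0 [ 0.6078 -0.0382  0.0185] [ 0.6082 -0.0385  0.014 ]
bigblue 305.1 236.1 diam mm 44.1 [ 0.5282 -0.0536  0.0171] [ 0.5283 -0.0537  0.014 ]
yellow 348.4 195.9 diam mm 36.1 [ 0.6223 -0.15    0.0182] [ 0.6227 -0.1506  0.014 ]
green 316.1 276.8 diam mm 33.7 [ 0.4371 -0.0806  0.0127] [ 0.4371 -0.0805  0.014 ]
brown 279.0 170.0 diam mm 85.7 [0.6785 0.0095 0.0123] [0.6783 0.0095 0.014 ]
grey 270.0 301.6 diam mm 23.0 [0.3793 0.0221 0.0182] [0.3789 0.0221 0.014 ]
clip 371.2 235.5 diam mm 42.5 [ 0.5332 -0.2011  0.0279] [ 0.5332 -0.2011  0.028 ]
tray (142, 191) [0.6197 0.3176 0.03  ] [0.623 0.325 0.   ] [0.622 0.322 0.01 ]
tray (142, 262) [0.4603 0.3103 0.03  ] [0.4595 0.3176 0.    ] [0.46  0.311 0.028]
tray (201, 189) [0.6278 0.1846 0.03  ] [0.6313 0.1887 0.    ] [ 0.632  0.189 -0.003]
tray (202, 261) [0.4661 0.1764 0.03  ] [0.4655 0.1802 0.    ] [0.466 0.18  0.   ]
tray (144, 192) [0.6176 0.3129 0.03  ] [0.6208 0.3203 0.    ] [ 0.621  0.321 -0.003]
tray (200, 192) [0.621  0.1866 0.03  ] [0.6242 0.1907 0.    ] [ 0.624  0.191 -0.002]
tray (201, 259) [0.4705 0.1788 0.03  ] [0.47   0.1827 0.    ] [ 0.47   0.183 -0.005]
tray (146, 260) [0.465  0.3016 0.03  ] [0.4643 0.3086 0.    ] [0.464 0.308 0.001]
```

View pics/c1.png

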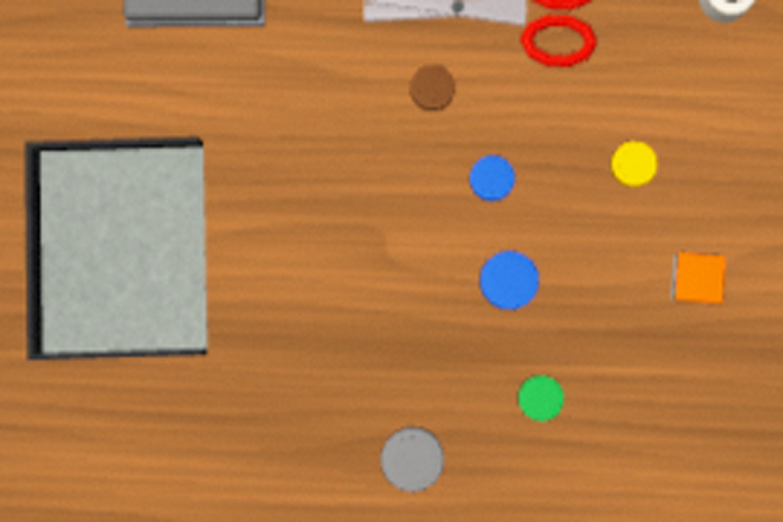

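The crop shows the small blue (492,178; 34 mm measured against 44 mm for the other) is the one meant; brown and the larger blue and grey stay. The tray mouth's midpoint is about (0.546, 0.186), facing -y, with its yaw axis about 0.055 rad off +y. I'll do blue first, then yellow, then green, each to its own lane. Next I shut the fingers and turn tool y to the first push direction.

>>> play_rows(
  moves=[
    [-1, [0, 0, 0], [0, 0, -0.1]],
    [-1, [0, 0, 0], [0, 0, -0.1]],
    [-1, [0, 0, 0], [0, 0, -0.1]],
    [-1, [0, 0, 0], [0, 0, -0.1]],
    [-1, [0, 0, 0], [0, 0, -0.094]],
    [-1, [0, 0, 0], [0, 0, 0]],
  ],
)

```text
clock: 0.55
eef_pos: [0.2072, 0.4545, 0.2306]
tool_rot: [-0.034, 0.999, -0.001, -0.0]
ft_force: [-0.2, 0.6, -0.6]
grip_width: 0.0123
```

```bash
cat >> h.py <<'E'
from scipy.spatial.transform import Rotation as R
def delta(target,yaw=None):
    o=bot.get_obs();r=R.from_quat(o["tool_rot"]);y=r.apply([0,1,0]);a=np.arctan2(y[1],y[0])
    print("t",round(o["clock"],2),"pos",o["eef_pos"].round(4),"yaw",a.round(4),"F",o["ft_force"].round(1),"w",o["grip_width"].round(4))
    rt=r
    if yaw is not None:
        print("turn z",round(-(yaw-a),3));rt=R.from_euler("z",yaw-a)*r
    print("shift cm after turn",(rt.inv().apply(np.array(target)-o["eef_pos"])*100).round(2))
E
python3 -c "
from h import *
print(bot.get_obs()['tool_rot']);delta([.6115,-.0884,.08],1.6365)"
```

```text
[-3.38471664e-02  9.99426712e-01 -7.00207886e-04 -3.54145408e-04]Traceback (most recent call last):
  File "<string>", line 3, in <module>
    print(bot.get_obs()['tool_rot']);delta([.6115,-.0884,.08],1.6365)
                                     ~~~~~^^^^^^^^^^^^^^^^^^^^^^^^^^^
  File "h.py", line 14, in delta
    print("t",round(o["clock"],2),"pos",o["eef_pos"].round(4),"yaw",a.round(4),"F",o["ft_force"].round(1),"w",o["grip_width"].round(4))
                                                                                                              ^^^^^^^^^^^^^^^^^^^^^
AttributeError: 'float' object has no attribute 'round'
```

>>> play_rows(
  moves=[
    [-1, [-1.5, -2.2, 0], [0, 0, 0]],
    [-1, [-2, -3.1, 0], [0, 0, 0]],
    [-1, [-2, -3.1, 0], [0, 0, 0]],
    [-1, [-2, -3.1, 0], [0, 0, 0]],
    [-1, [-2, -3.1, 0], [0, 0, 0]],
    [-1, [-2, -3.1, 0], [0, 0, 0]],
    [-1, [-2, -3.1, 0], [0, 0, 0]],
    [-1, [-2, -3.1, 0], [0, 0, 0]],
    [-1, [-2, -3.1, 0], [0, 0, 0]],
    [-1, [-2, -3.1, 0], [0, 0, 0]],
    [-1, [-2, -3.1, 0], [0, 0, 0]],
    [-1, [-2, -3.1, 0], [0, 0, 0]],
  ],
)

```text
clock: 1.55
eef_pos: [0.4665, 0.1065, 0.2311]
tool_rot: [-0.032, 1.0, 0.0, -0.0]
ft_force: [0.6, 1.2, 0.1]
grip_width: 0.0002
```

>>> play_rows(
  moves=[
    [-1, [-2, -3.1, 0.5], [0, 0, 0]],
    [-1, [-2, -3.1, 1], [0, 0, 0]],
    [-1, [-2, -3.1, 1], [0, 0, 0]],
    [-1, [-2, -3.1, 1], [0, 0, 0]],
    [-1, [-2, -3.1, 1], [0, 0, 0]],
    [-1, [-2, -3.1, 1], [0, 0, 0]],
    [-1, [-1, -1.5, 2.5], [0, 0, 0]],
    [-1, [0, 0, 2.5], [0, 0, 0]],
    [-1, [0, 0, 2], [0, 0, 0]],
    [-1, [0, 0, 0], [0, 0, 0]],
  ],
)

```text
clock: 2.38
eef_pos: [0.6051, -0.0838, 0.1003]
tool_rot: [-0.031, 0.999, 0.001, -0.005]
ft_force: [-1.4, 0.1, -0.9]
grip_width: -0.0
```

```bash
sed -i 's/o\["grip_width"\].round(4)/round(float(o["grip_width"]),4)/' h.py
python3 - <<'E'
from h import *
delta([.6115,-.0884,.006],1.6365)
im,d=grab("top");cv2.imwrite("pics/c2.png",cv2.resize(im[100:330,180:460],None,fx=2.5,fy=2.5)[:,:,::-1])
im,d=grab("wrist");cv2.imwrite("pics/w2.png",im[:,:,::-1])
E
```

```text
t 2.38 pos [ 0.6051 -0.0838  0.1003] yaw 1.6336 F [-1.4  0.1 -0.9] w -0.0
turn z -0.003
shift cm after turn [-0.71 -0.52  9.42]
```

View pics/w2.png

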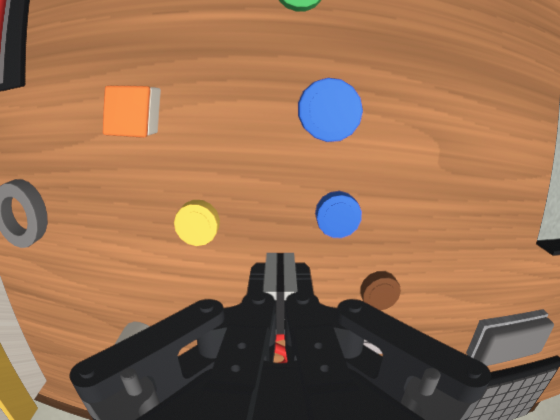

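The wrist view shows the shut fingertips at (280,258), between yellow (197,223) and small blue (339,215), as planned. I correct the position and go down.

>>> play_rows(
  moves=[
    [-1, [-0.7, -0.5, 1], [0, 0, 0]],
    [-1, [0, 0, 2], [0, 0, 0]],
    [-1, [0, 0, 2], [0, 0, 0]],
    [-1, [0, 0, 2], [0, 0, 0]],
    [-1, [0, 0, 1.2], [0, 0, 0]],
    [-1, [0, 0, 0.6], [0, 0, 0]],
    [-1, [0, 0, 0.3], [0, 0, 0]],
    [-1, [0, 0, 0], [0, 0, 0]],
    [-1, [0, 0, 0], [0, 0, 0]],
  ],
)

```text
clock: 3.23
eef_pos: [0.6173, -0.0883, 0.0165]
tool_rot: [-0.033, 0.999, -0.0, 0.001]
ft_force: [0.6, 0.0, 1.1]
grip_width: -0.0001
```

Run:
```python
from h import *
delta([.6115,-.0884,.006],1.6365)
```

```text
t 3.23 pos [ 0.6173 -0.0883  0.0165] yaw 1.637 F [0.6 0.  1.1] w -0.0001
turn z 0.0
shift cm after turn [0.58 0.03 1.05]
```

>>> play_rows(
  moves=[
    [-1, [0.58, 0, 0.4], [0, 0, 0]],
    [-1, [0, 0, 0.4], [0, 0, 0]],
    [-1, [0, 0, 0], [0, 0, 0]],
    [-1, [0, 0.4, 0], [0, 0, 0]],
    [-1, [0, 0.5, 0], [0, 0, 0]],
    [-1, [0, 0.5, 0], [0, 0, 0]],
    [-1, [0, 0.5, 0], [0, 0, 0]],
    [-1, [0, 0.6, 0], [0, 0, 0]],
    [-1, [0, 0.8, 0], [0, 0, 0]],
    [-1, [0, 0.8, 0], [0, 0, 0]],
    [-1, [0, 0.8, 0], [0, 0, 0]],
    [-1, [0, 0.8, 0], [0, 0, 0]],
  ],
)

```text
clock: 4.23
eef_pos: [0.6069, -0.0309, 0.0076]
tool_rot: [-0.033, 0.999, -0.0, 0.0]
ft_force: [0.0, -1.6, 2.1]
grip_width: 0.0
```

Run:
```python
from h import *
delta([.591,.207,.006],1.6365)
im,d=grab("wrist");cv2.imwrite("pics/w3.png",im[:,:,::-1])
```

```text
t 4.23 pos [ 0.6069 -0.0309  0.0076] yaw 1.6372 F [ 0.  -1.6  2.1] w 0.0
turn z 0.001
shift cm after turn [2.000e-02 2.385e+01 1.500e-01]
```

View pics/w3.png

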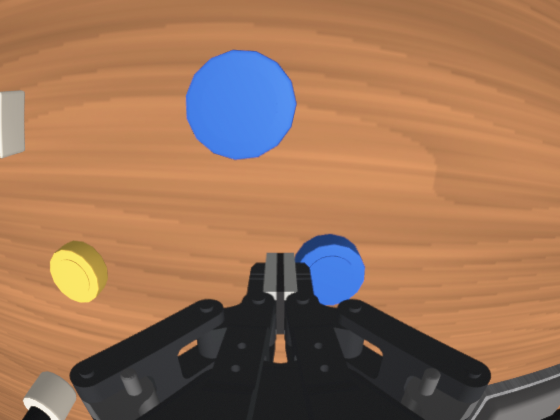

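Blue (330,270) sits squarely against the fingers (280,258). I keep pushing.

>>> play_rows(
  moves=[
    [-1, [0, 0.6, 0], [0, 0, 0]],
    [-1, [0, 0.9, 0], [0, 0, 0]],
    [-1, [0, 1, 0], [0, 0, 0]],
    [-1, [0, 1, 0], [0, 0, 0]],
    [-1, [0, 1, 0], [0, 0, 0]],
    [-1, [0, 1, 0], [0, 0, 0]],
    [-1, [0, 1, 0], [0, 0, 0]],
    [-1, [0, 1, 0], [0, 0, 0]],
    [-1, [0, 1, 0], [0, 0, 0]],
    [-1, [0, 1, 0], [0, 0, 0]],
    [-1, [0, 1, 0], [0, 0, 0]],
    [-1, [0, 1, 0], [0, 0, 0]],
  ],
)

```text
clock: 5.28
eef_pos: [0.5991, 0.0838, 0.0076]
tool_rot: [-0.033, 0.999, -0.0, 0.0]
ft_force: [-0.2, -3.3, 5.2]
grip_width: 0.0002
```

>>> play_rows(
  moves=[
    [-1, [0, 1, 0], [0, 0, 0]],
    [-1, [0, 1, 0], [0, 0, 0]],
    [-1, [0, 1, 0], [0, 0, 0]],
    [-1, [0, 1, 0], [0, 0, 0]],
    [-1, [0, 1, 0], [0, 0, 0]],
    [-1, [0, 1, 0], [0, 0, 0]],
    [-1, [0, 1, 0], [0, 0, 0]],
    [-1, [0, 1, 0], [0, 0, 0]],
    [-1, [0, 1, 0], [0, 0, 0]],
    [-1, [0, 0.8, 0], [0, 0, 0]],
    [-1, [0, 0.6, 0], [0, 0, 0]],
    [-1, [0, 0.4, 0], [0, 0, 0]],
  ],
)

```text
clock: 6.28
eef_pos: [0.5917, 0.1917, 0.0076]
tool_rot: [-0.033, 0.999, -0.0, 0.0]
ft_force: [1.2, -3.8, 6.4]
grip_width: -0.0003
```

Run:
```python
from h import *
delta([.591,.207,.006],1.6365)
im,d=grab("side");cv2.imwrite("pics/s4.png",im[:,:,::-1])
im,d=grab("wrist");cv2.imwrite("pics/w4.png",im[:,:,::-1])
```

```text
t 6.28 pos [0.5917 0.1917 0.0076] yaw 1.6376 F [ 1.2 -3.8  6.4] w -0.0003
turn z 0.001
shift cm after turn [-0.03  1.53  0.16]
```

View pics/w4.png

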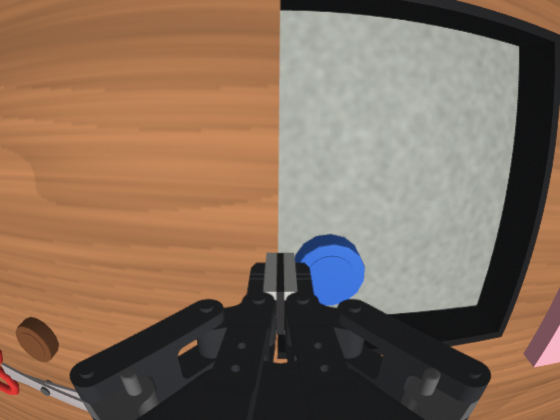

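Blue (330,270) has entered the tray, with the mouth line under the fingers. I push 2.5 cm more, back off and lift.

>>> play_rows(
  moves=[
    [-1, [0, 0.5, 0], [0, 0, 0]],
    [-1, [0, 0.6, 0], [0, 0, 0]],
    [-1, [0, 0.6, 0], [0, 0, 0]],
    [-1, [0, 0.5, 0], [0, 0, 0]],
    [-1, [0, 0.3, 0], [0, 0, 0]],
    [-1, [0, 0, 0], [0, 0, 0]],
    [-1, [0, -0.7, 0], [0, 0, 0]],
    [-1, [0, -1.5, 0], [0, 0, 0]],
    [-1, [0, -1, -1], [0, 0, -0.066]],
    [-1, [0, 0, -2], [0, 0, -0.066]],
    [-1, [0, 0, -3], [0, 0, 0]],
    [-1, [0, 0, -2], [0, 0, 0]],
  ],
)

```text
clock: 7.38
eef_pos: [0.5915, 0.1835, 0.0878]
tool_rot: [-0.099, 0.995, 0.0, -0.001]
ft_force: [1.0, 0.7, 0.8]
grip_width: 0.0003
```

Run:
```python
from h import *
p=np.array([.545-.6227,.235+.1506]);p/=np.linalg.norm(p);s=np.array([.6227,-.1506])-.05*p;print(p,s)
delta([*s,.085],1.770)
```

```text
[-0.19753373  0.98029609] [ 0.63257669 -0.1996148 ]
t 7.38 pos [0.5915 0.1835 0.0878] yaw 1.7686 F [1.  0.7 0.8] w 0.0003
turn z -0.001
shift cm after turn [  3.55 -38.37   0.25]
```

>>> play_rows(
  moves=[
    [-1, [0.2, -2, 0], [0, 0, 0]],
    [-1, [0.3, -3.5, 0], [0, 0, 0]],
    [-1, [0.3, -3.5, 0], [0, 0, 0]],
    [-1, [0.3, -3.5, 0], [0, 0, 0]],
    [-1, [0.4, -3.5, 0], [0, 0, 0]],
    [-1, [0.4, -3.5, 0], [0, 0, 0]],
    [-1, [0.3, -3.5, 0], [0, 0, 0]],
    [-1, [0.3, -3.5, 0], [0, 0, 0]],
    [-1, [0.3, -3.5, 0], [0, 0, 0]],
    [-1, [0.3, -3.4, 0], [0, 0, 0]],
    [-1, [0.3, -3, 0], [0, 0, 0]],
    [-1, [0.1, -2, 0], [0, 0, 0]],
  ],
)

```text
clock: 8.38
eef_pos: [0.6323, -0.2024, 0.0858]
tool_rot: [-0.097, 0.995, 0.001, -0.001]
ft_force: [0.5, 0.6, -0.3]
grip_width: -0.0001
```

>>> play_rows(
  moves=[
    [-1, [0, 0, 1], [0, 0, 0]],
    [-1, [0, 0, 2], [0, 0, 0]],
    [-1, [0, 0, 1.5], [0, 0, 0]],
    [-1, [0, 0, 0], [0, 0, 0]],
    [-1, [0, 0, 0], [0, 0, 0]],
  ],
)

```text
clock: 8.8
eef_pos: [0.6318, -0.1983, 0.04]
tool_rot: [-0.099, 0.995, 0.001, -0.002]
ft_force: [-0.1, -0.7, -0.3]
grip_width: 0.0001
```

Run:
```python
from h import *
delta([.6326,-.1996,.009],1.770)
im,d=grab("wrist");cv2.imwrite("pics/w5.png",im[:,:,::-1])
```

```text
t 8.8 pos [ 0.6318 -0.1983  0.04  ] yaw 1.7695 F [-0.1 -0.7 -0.3] w 0.0001
turn z -0.0
shift cm after turn [-0.07 -0.16  3.1 ]
```

View pics/w5.png

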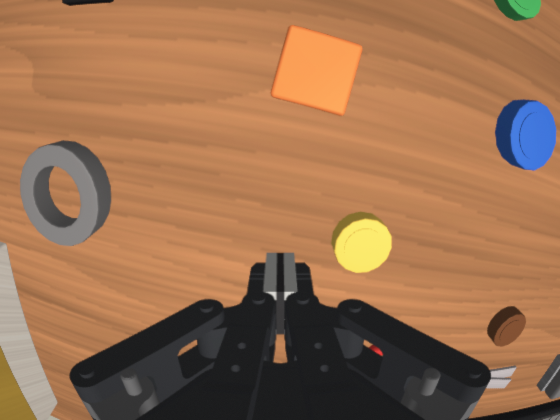

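Yellow (362,242) is straight ahead of the fingers and the path is clear. I go down and push.

>>> play_rows(
  moves=[
    [-1, [0, 0, 1.2], [0, 0, 0]],
    [-1, [0, 0, 1.2], [0, 0, 0]],
    [-1, [0, 0, 0.7], [0, 0, 0]],
    [-1, [0, 0, 0], [0, 0, 0]],
    [-1, [0, 0.5, 0], [0, 0, 0]],
    [-1, [0, 0.5, 0], [0, 0, 0]],
    [-1, [0, 0.5, 0], [0, 0, 0]],
    [-1, [0, 0.5, 0], [0, 0, 0]],
    [-1, [0, 0.6, 0], [0, 0, 0]],
    [-1, [0, 0.8, 0], [0, 0, 0]],
    [-1, [0, 1, 0], [0, 0, 0]],
    [-1, [0, 1, 0], [0, 0, 0]],
  ],
)

```text
clock: 9.85
eef_pos: [0.6231, -0.1457, 0.0116]
tool_rot: [-0.099, 0.995, -0.0, 0.0]
ft_force: [0.8, -0.4, 0.2]
grip_width: -0.0004
```

>>> play_rows(
  moves=[
    [-1, [0, 1, 0], [0, 0, 0]],
    [-1, [0, 1, 0], [0, 0, 0]],
    [-1, [0, 1, 0], [0, 0, 0]],
    [-1, [0, 1, 0], [0, 0, 0]],
    [-1, [0, 1, 0], [0, 0, 0]],
    [-1, [0, 1, 0], [0, 0, 0]],
    [-1, [0, 1, 0], [0, 0, 0]],
    [-1, [0, 1, 0], [0, 0, 0]],
    [-1, [0, 1, 0], [0, 0, 0]],
    [-1, [0, 1, 0], [0, 0, 0]],
    [-1, [0, 1, 0], [0, 0, 0]],
    [-1, [0, 0.8, 0], [0, 0, 0]],
  ],
)

```text
clock: 10.85
eef_pos: [0.5995, -0.0297, 0.0113]
tool_rot: [-0.099, 0.995, 0.0, -0.0]
ft_force: [0.4, -0.4, 0.2]
grip_width: -0.0002
```

Run:
```python
from h import *
delta([.549,.215,.009],1.770)
im,d=grab("wrist");cv2.imwrite("pics/w6.png",im[:,:,::-1])
h=cv2.cvtColor(im,cv2.COLOR_RGB2HSV);y,x=np.nonzero((abs(h[...,0].astype(int)-28)<5)&(h[...,1]>150)&(h[...,2]>130));print("yellow px",np.median(x),np.median(y),len(x))
y,x=np.nonzero((abs(h[...,0].astype(int)-110)<8)&(h[...,1]>150)&(x.size>0));print("blue",np.median(x),np.median(y),len(x))
```

```text
t 10.85 pos [ 0.5995 -0.0297  0.0113] yaw 1.7694 F [ 0.4 -0.4  0.2] w -0.0002
turn z -0.001
shift cm after turn [ 0.11 24.99  0.23]
yellow px 323.0 252.0 164
blue 260.0 116.0 8778
```

View pics/w6.png

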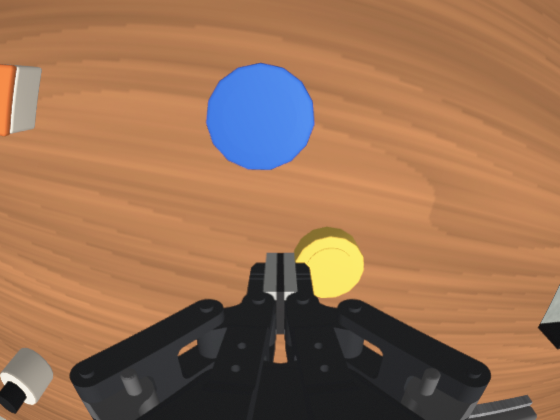

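Yellow (330,263) is square on the fingers. I lower them 2 mm and push the remaining 25 cm.

>>> play_rows(
  moves=[
    [-1, [0, 0.3, 0.2], [0, 0, 0]],
    [-1, [0, 0.7, 0], [0, 0, 0]],
    [-1, [0, 1, 0], [0, 0, 0]],
    [-1, [0, 1, 0], [0, 0, 0]],
    [-1, [0, 1, 0], [0, 0, 0]],
    [-1, [0, 1, 0], [0, 0, 0]],
    [-1, [0, 1, 0], [0, 0, 0]],
    [-1, [0, 1, 0], [0, 0, 0]],
    [-1, [0, 1, 0], [0, 0, 0]],
    [-1, [0, 1, 0], [0, 0, 0]],
    [-1, [0, 1, 0], [0, 0, 0]],
    [-1, [0, 1, 0], [0, 0, 0]],
  ],
)

```text
clock: 11.9
eef_pos: [0.578, 0.0779, 0.0093]
tool_rot: [-0.099, 0.995, -0.0, 0.0]
ft_force: [0.4, -0.3, -0.0]
grip_width: 0.0002
```

>>> play_rows(
  moves=[
    [-1, [0, 1, 0], [0, 0, 0]],
    [-1, [0, 1, 0], [0, 0, 0]],
    [-1, [0, 1, 0], [0, 0, 0]],
    [-1, [0, 1, 0], [0, 0, 0]],
    [-1, [0, 1, 0], [0, 0, 0]],
    [-1, [0, 1, 0], [0, 0, 0]],
    [-1, [0, 1, 0], [0, 0, 0]],
    [-1, [0, 1, 0], [0, 0, 0]],
    [-1, [0, 1, 0], [0, 0, 0]],
    [-1, [0, 0.8, 0], [0, 0, 0]],
    [-1, [0, 0.6, 0], [0, 0, 0]],
    [-1, [0, 0.4, 0], [0, 0, 0]],
  ],
)

```text
clock: 12.9
eef_pos: [0.5567, 0.1837, 0.0093]
tool_rot: [-0.099, 0.995, 0.0, 0.0]
ft_force: [-0.1, -0.7, -0.1]
grip_width: 0.0001
```

Run:
```python
from h import *
delta([.549,.215,.009],1.770)
im,d=grab("wrist");cv2.imwrite("pics/w7.png",im[:,:,::-1])
```

```text
t 12.9 pos [0.5567 0.1837 0.0093] yaw 1.7696 F [-0.1 -0.7 -0.1] w 0.0001
turn z -0.0
shift cm after turn [0.14 3.22 0.03]
```

View pics/w7.png

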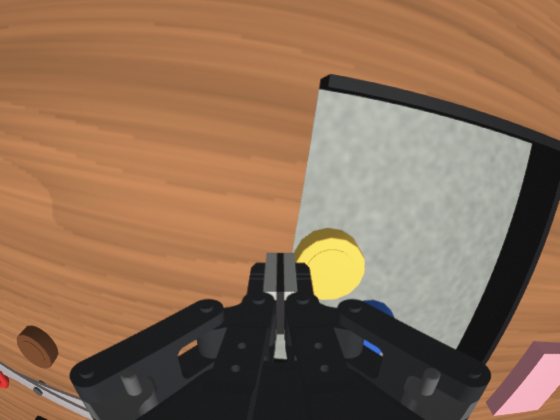

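Yellow (330,265) is at the mouth, with blue further in (375,308). I push 3 cm more, then back off, lift and turn for green.

>>> play_rows(
  moves=[
    [-1, [0, 0.5, 0], [0, 0, 0]],
    [-1, [0, 0.7, 0], [0, 0, 0]],
    [-1, [0, 0.8, 0], [0, 0, 0]],
    [-1, [0, 0.6, 0], [0, 0, 0]],
    [-1, [0, 0.4, 0], [0, 0, 0]],
    [-1, [0, 0, 0], [0, 0, 0]],
    [-1, [0, -0.7, 0], [0, 0, 0]],
    [-1, [0, -1.5, 0], [0, 0, 0]],
    [-1, [0, -1, -1], [0, 0, 0.1]],
    [-1, [0, 0, -2], [0, 0, 0.1]],
    [-1, [0, 0, -3], [0, 0, 0.1]],
    [-1, [0, 0, -1], [0, 0, 0.08]],
  ],
)

```text
clock: 13.95
eef_pos: [0.5594, 0.1802, 0.083]
tool_rot: [0.094, 0.996, 0.001, 0.002]
ft_force: [0.8, -0.2, 0.4]
grip_width: -0.0001
```

Run:
```python
from h import *
p=np.array([.495-.437,.235+.0805]);p/=np.linalg.norm(p);s=np.array([.437,-.0805])-.05*p;print(p,s)
delta([*s,.04],1.389)
```

```text
[0.18080538 0.98351889] [ 0.42795973 -0.12967594]
t 13.95 pos [0.5594 0.1802 0.083 ] yaw 1.3829 F [ 0.8 -0.2  0.4] w -0.0001
turn z -0.006
shift cm after turn [  7.35 -32.86   4.19]
```

>>> play_rows(
  moves=[
    [-1, [0.4, -1.5, 0], [0, 0, 0]],
    [-1, [0.6, -2.8, 0], [0, 0, 0]],
    [-1, [0.7, -3, 0], [0, 0, 0]],
    [-1, [0.7, -3, 0], [0, 0, 0]],
    [-1, [0.7, -3, 0], [0, 0, 0]],
    [-1, [0.7, -3, 0], [0, 0, 0]],
    [-1, [0.7, -3, 0], [0, 0, 0]],
    [-1, [0.7, -3, 0], [0, 0, 0]],
    [-1, [0.7, -3, 0], [0, 0, 0]],
    [-1, [0.6, -3, 0], [0, 0, 0]],
    [-1, [0.5, -2.6, 0], [0, 0, 0]],
    [-1, [0.4, -2, 0], [0, 0, 0]],
  ],
)

```text
clock: 14.95
eef_pos: [0.4237, -0.1318, 0.0795]
tool_rot: [0.092, 0.996, -0.0, -0.0]
ft_force: [-0.1, 0.6, 0.4]
grip_width: -0.0002
```

>>> play_rows(
  moves=[
    [-1, [0, 0, 1], [0, 0, 0]],
    [-1, [0, 0, 2], [0, 0, 0]],
    [-1, [0, 0, 1], [0, 0, 0]],
    [-1, [0, 0, 0], [0, 0, 0]],
    [-1, [0, 0, 0], [0, 0, 0]],
  ],
)

```text
clock: 15.37
eef_pos: [0.4243, -0.1297, 0.0391]
tool_rot: [0.091, 0.996, 0.0, -0.001]
ft_force: [0.2, -0.7, -0.1]
grip_width: 0.0001
```

Run:
```python
from h import *
delta([.428,-.1297,.009],1.389)
im,d=grab("wrist");cv2.imwrite("pics/w8.png",im[:,:,::-1])
```

```text
t 15.37 pos [ 0.4243 -0.1297  0.0391] yaw 1.3881 F [ 0.2 -0.7 -0.1] w 0.0001
turn z -0.001
shift cm after turn [-0.37  0.07  3.01]
```

View pics/w8.png

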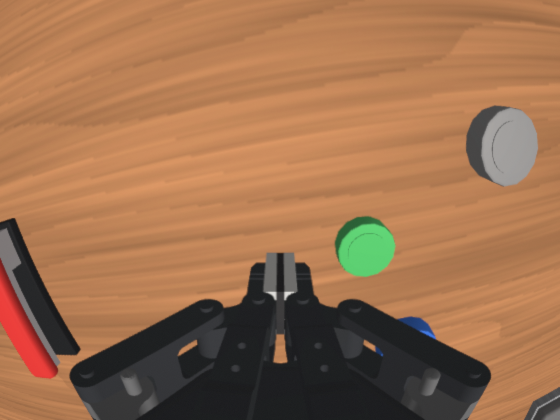

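Green (366,246) is ahead and grey (503,146) is well off to the side. I shift 4 mm toward the line, go down and push.

>>> play_rows(
  moves=[
    [-1, [-0.4, 0, 1.2], [0, 0, 0]],
    [-1, [0, 0, 1.2], [0, 0, 0]],
    [-1, [0, 0, 0.7], [0, 0, 0]],
    [-1, [0, 0, 0], [0, 0, 0]],
    [-1, [0, 0.5, 0], [0, 0, 0]],
    [-1, [0, 0.5, 0], [0, 0, 0]],
    [-1, [0, 0.5, 0], [0, 0, 0]],
    [-1, [0, 0.5, 0], [0, 0, 0]],
    [-1, [0, 0.6, 0], [0, 0, 0]],
    [-1, [0, 0.8, 0], [0, 0, 0]],
    [-1, [0, 1, 0], [0, 0, 0]],
    [-1, [0, 0.9, 0.1], [0, 0, 0]],
  ],
)

```text
clock: 16.42
eef_pos: [0.439, -0.077, 0.0075]
tool_rot: [0.091, 0.996, -0.0, 0.0]
ft_force: [-0.6, -0.5, 1.7]
grip_width: 0.0001
```

>>> play_rows(
  moves=[
    [-1, [0, 1, 0], [0, 0, 0]],
    [-1, [0, 1, 0], [0, 0, 0]],
    [-1, [0, 1, 0], [0, 0, 0]],
    [-1, [0, 1, 0], [0, 0, 0]],
    [-1, [0, 1, 0], [0, 0, 0]],
    [-1, [0, 1, 0], [0, 0, 0]],
    [-1, [0, 1, 0], [0, 0, 0]],
    [-1, [0, 1, 0], [0, 0, 0]],
    [-1, [0, 1, 0], [0, 0, 0]],
    [-1, [0, 1, 0], [0, 0, 0]],
    [-1, [0, 1, 0], [0, 0, 0]],
    [-1, [0, 0.8, 0], [0, 0, 0]],
  ],
)

```text
clock: 17.42
eef_pos: [0.4601, 0.0389, 0.0075]
tool_rot: [0.091, 0.996, -0.0, 0.0]
ft_force: [-0.1, -3.8, 5.3]
grip_width: -0.0
```

Run:
```python
from h import *
delta([.49,.215,.009],1.389)
im,d=grab("wrist");cv2.imwrite("pics/w9.png",im[:,:,::-1])
h=cv2.cvtColor(im,cv2.COLOR_RGB2HSV);y,x=np.nonzero((abs(h[...,0].astype(int)-68)<10)&(h[...,1]>150));print("green px",np.median(x),np.median(y),x.min(),x.max(),y.min(),y.max(),len(x))
```

```text
t 17.42 pos [0.4601 0.0389 0.0075] yaw 1.3891 F [-0.1 -3.8  5.3] w -0.0
turn z 0.0
shift cm after turn [ 0.24 17.86 -0.16]
  return _methods._mean(a, axis=axis, dtype=dtype,
  ret = ret.dtype.type(ret / rcount)
Traceback (most recent call last):
ValueError: zero-size array to reduction operation minimum which has no identity
```

Run:
```python
import cv2,numpy as np
for n in ("w8","w9"):
    b,g,r=[c.astype(int) for c in cv2.split(cv2.imread(f"pics/{n}.png"))]
    y,x=np.nonzero((g>r+50)&(g>b+40));print(n,len(x),[x.min(),x.max(),y.min(),y.max()] if len(x) else "")
```

```text
w8 2664 [np.int64(337), np.int64(394), np.int64(218), np.int64(276)]
w9 3487 [np.int64(296), np.int64(364), np.int64(230), np.int64(300)]
```

Green spans x 296–364 and y 230–300, the same place against the fingers as yellow and blue. The wrist force shows the tips rubbing the desk at z = 7.5 mm, so I raise them 1.5 mm and go on.

>>> play_rows(
  moves=[
    [-1, [0, 0.4, -0.15], [0, 0, 0]],
    [-1, [0, 0.8, 0], [0, 0, 0]],
    [-1, [0, 1, 0], [0, 0, 0]],
    [-1, [0, 1, 0], [0, 0, 0]],
    [-1, [0, 1, 0], [0, 0, 0]],
    [-1, [0, 1, 0], [0, 0, 0]],
    [-1, [0, 1, 0], [0, 0, 0]],
    [-1, [0, 1, 0], [0, 0, 0]],
    [-1, [0, 1, 0], [0, 0, 0]],
    [-1, [0, 1, 0], [0, 0, 0]],
    [-1, [0, 1, 0], [0, 0, 0]],
    [-1, [0, 1, 0], [0, 0, 0]],
  ],
)

```text
clock: 18.47
eef_pos: [0.4803, 0.1493, 0.0088]
tool_rot: [0.091, 0.996, 0.0, 0.0]
ft_force: [0.6, 0.4, -0.5]
grip_width: 0.0
```

>>> play_rows(
  moves=[
    [-1, [0, 1, 0], [0, 0, 0]],
    [-1, [0, 1, 0], [0, 0, 0]],
    [-1, [0, 1, 0], [0, 0, 0]],
    [-1, [0, 1, 0], [0, 0, 0]],
    [-1, [0, 0.8, 0], [0, 0, 0]],
    [-1, [0, 0.6, 0], [0, 0, 0]],
    [-1, [0, 0.4, 0], [0, 0, 0]],
    [-1, [0, 0.3, 0], [0, 0, 0]],
    [-1, [0, 0, 0], [0, 0, 0]],
    [-1, [0, -0.7, 0], [0, 0, 0]],
    [-1, [0, -1.5, 0], [0, 0, 0]],
    [-1, [0, -1, -1], [0, 0, 0]],
  ],
)

```text
clock: 19.47
eef_pos: [0.4828, 0.1742, 0.0172]
tool_rot: [0.091, 0.996, -0.001, -0.002]
ft_force: [-0.3, -0.3, 0.3]
grip_width: -0.0002
```

>>> play_rows(
  moves=[
    [-1, [0, -1, -2], [0, 0, 0]],
    [-1, [0, -2, -3], [0, 0, 0]],
    [-1, [1, -3, -3], [0, 0, 0]],
    [-1, [2, -3, -3], [0, 0, 0]],
    [-1, [2, -3, -2], [0, 0, 0]],
    [-1, [2, -3, 0], [0, 0, 0]],
    [-1, [2, -3, 0], [0, 0, 0]],
    [-1, [2, -3, 0], [0, 0, 0]],
    [-1, [1, -2, 0], [0, 0, 0]],
    [-1, [0, 0, 0], [0, 0, 0]],
    [-1, [0, 0, 0], [0, 0, 0]],
  ],
)

```text
clock: 20.38
eef_pos: [0.328, -0.025, 0.1447]
tool_rot: [0.093, 0.996, 0.0, 0.001]
ft_force: [0.8, 0.3, -0.4]
grip_width: -0.0003
```

Run:
```python
from h import *
im,d=grab("top");cv2.imwrite("pics/f.png",im[:,:,::-1])
z=np.load("top.npz");i0=z["im"]
c=np.array([.544,.251]);ex=np.array([-.055,.998]);ey=np.array([-.998,-.055])
r,g,b=[im[150:300,130:215,k].astype(int) for k in range(3)]
for n,m in (("blue",(b>r+60)&(b>g+40)),("yellow",(r>150)&(g>130)&(b<80)),("green",(g>r+50)&(g>b+40))):
    y,x=np.nonzero(m);u,v=x.mean()+130,y.mean()+150;dd=d[int(v),int(u)]
    p=worldz("top",u,v,.014);q=p[:2]-c;print(n,len(x),(round(u,1),round(v,1)),p.round(3),"z",world("top",u,v,dd)[2].round(4),"tray xy",(q@ex).round(3),(q@ey).round(3))
print(bot.get_obs()["eef_pos"])
df=(abs(im.astype(int)-i0).sum(2)>120).astype(np.uint8)
k,l,s,ce=cv2.connectedComponentsWithStats(df)
print([(s[j].tolist()) for j in range(1,k) if s[j,4]>15])
```

```text
blue 202 (np.float64(177.1), np.float64(205.6)) [0.59  0.24  0.014] z 0.0131 tray xy -0.014 -0.045
yellow 409 (np.float64(178.3), np.float64(201.5)) [0.599 0.238 0.014] z 0.0114 tray xy -0.016 -0.055
green 200 (np.float64(179.3), np.float64(247.2)) [0.496 0.231 0.014] z 0.0134 tray xy -0.017 0.049
[ 0.32905919 -0.02447552  0.14478737]
[[341, 189, 16, 15, 189], [292, 193, 16, 17, 202], [170, 198, 16, 16, 204], [171, 218, 16, 16, 203], [172, 240, 16, 15, 197], [309, 269, 15, 16, 190], [262, 325, 86, 95, 6108], [0, 388, 51, 32, 574]]
```

View pics/f.png

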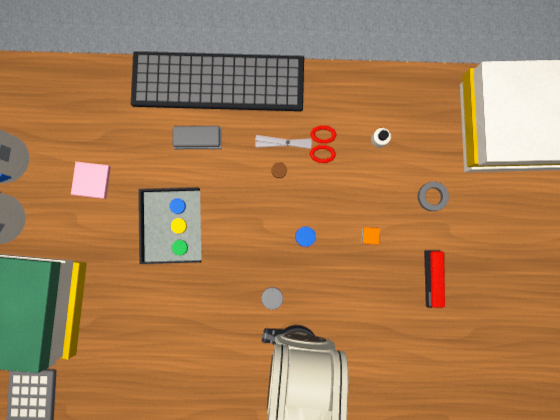

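All three lie in the tray: blue (177,206), yellow (179,226) and green (179,247). The picture difference shows nothing else moved but the arm. I hand in the job.

```bash
python3 -c "
from workcell import bot
print(bot.job_done())"
```

```text
the job is handed in; nothing more can be done
None
```

I swept the small blue, yellow and green magnets into the tray with shut fingers, one lane each. Then I backed off, raised the arm clear and handed the job in at about 20.5 s; no verdict was reported.

**Last checks**
- **Blue and green:** in the final top picture they sit at about tray x −0.014 and −0.017, y −0.045 and +0.049. That is about 32 mm or more inside the −0.049 limit. Their tops measured about 13 mm high, so they lie flat.
- **Yellow:** my colour mask also picked up the yellow-tinted tray wall or desk, so its printed position and height were wrong. I confirmed yellow from the picture itself (179,226) and the picture difference. It lies between the other two, level with them; I did not measure its height separately.
- **Other objects:** comparing pictures before and after, only the three magnets and the arm changed. The bystanders and the other discs stayed put.

**Contact:** the tips rubbed the desk lightly at about 7.5 mm TCP height (about 6 N up), so I raised them about 1.5 mm for the end of the green push.

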